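# Set a flat bar in the drilling jig and index the drill guide

### The job

Get the drilling jig ready for its hole. First slide the end stop along the guideways so that it pushes the steel flat bar fully home against the dead stop, and leave the stop bearing against the bar. Then take the black knob of the drill-guide carriage, slide the carriage from its parked end along the rail over the bar until you feel its spring ball click into the groove of the index bar, and finish while still gripping the knob firmly with the ball seated in the groove. Leave the things standing round the jig alone.

Things in the scene. Friction and masses are not known exactly. Their poses are not given: they have to be found in the camera images.
- jig: Drilling jig screwed to the bench: dark steel plate 200 x 310 x 12 mm. Origin on the bench; plate x -90 to 110, y -100 to 210 mm, top z = 12 mm. All its slides run along y. Two bright guideways, 8 mm high and 32 mm apart, are centred on x = -55 mm; the rail, y 12 to 196 mm, on x = 20 mm; the index bar, its top (land) 18 mm above the plate, on x = 72 mm, beyond the rail.
- dead_stop (a point): Lower edge, in the middle, of the dead stop's face: bright steel block 50 x 20 x 10 mm across the +y end of the guideways. The bar must come up against this face, which looks to -y. Axes as the jig's; at jig x -55, y 135, z 12 mm.
- flat_bar: Loose steel flat bar 30 x 110 x 6 mm (x, y, z), about 0.19 kg, lying between the guideways on the plate with its length (y) along them. Origin at the centre of its underside, so its ends are at y = +-55 mm. At the start there is a gap between it and the dead stop, and another between it and the end stop.
- end_stop: Aluminium end stop in the guideways, pushed by hand to jig +y; stays where left (friction 3 N, travel 60 mm). Origin on the plate, under the front face of its steel nose (24 mm wide, 14 high) that pushes the bar. Behind it a slide body, y -8 to -48 mm, 20 mm high; on that an upright grip block 24 (x) by 20 (y) mm, centred at y = -28 mm, z 20 to 67 mm. Axes as the jig's.
- carriage: Drill-guide carriage on the rail. Origin on the plate's top, under its upright round black knob: 26 mm across, z 39 to 80 mm. Nothing else on it is above z = 46 mm. Steel drill bush at x = -75 mm, over the bar's middle line; spring plunger with ball at x = 52 mm, over the index bar. Starts at the jig's +y end and slides to -y (travel 100 mm) with about 2 N drag. Axes as the jig's.
- plunger (a joint): How deep the carriage's spring ball (12 mm across) is sunk below the land, m: 0 on the land, 0.0027 seated. One V groove, 10 mm wide, 45 degree sides, crosses the bar where the knob is at jig y 70 to 105 mm (it starts at 130 to 150); each set-up differs. The ball drops in, then pushing on out takes 5 to 7 N more than before. 1 mm off centre lifts it 1 mm; let go, it centres itself.
- screw_tin: Red open tin of screws, 67 mm across, 87 mm high, on the bench. Origin under its centre. Leave it alone, and keep the arm clear of the room's red hoses: one slants down from the wall past (x, y, z) 0.65, -0.07, 0.45, then 0.57, 0.01, 0.28, then 0.42, 0.16, 0.12 m to the bench's left edge; another hangs on the right, past 0.62, -0.30, 0.40, then 0.53, -0.37, 0.33, then 0.45, -0.40, 0.43 m.
- centre_punch: Black centre punch, 112 mm long, 12 mm thick, lying on the bench. Origin under its middle.
- tape_measure: Yellow tape measure 35 x 88 x 64 mm standing on the bench. Origin under its middle.
- pliers: Pliers with red grips, 167 mm long, 14 mm thick, lying on the bench. Origin under their middle.

How it is judged (in metres and radians):
On the way, in this order (a step that is already met when the one before it is completed fails the run):
1. the bar is home against the dead stop with the end stop bearing on it, and the end stop has been let go (y of flat_bar in the frame of dead_stop above -0.057 m and x of flat_bar in the frame of dead_stop between -0.004 and 0.004 m and z of flat_bar in the frame of dead_stop below 0.003 m and y of end_stop in the frame of flat_bar above -0.057 m and contact force between the fingers and end_stop below 0.1 N), for 0.2 s.
2. the carriage's ball is seated in the groove while the fingers hold the carriage (value of joint plunger above 0.0013 m and contact force between the fingers and carriage above 10 N), for 0.3 s.
At the end, for the whole second after the job is handed in: Bar within 2 mm of the dead stop, flat between the guideways, end stop within 2 mm of the bar; ball sunk more than 1.3 mm into the groove; fingers grip the carriage (over 10 N, both pads together) and it is at rest (all of step 2 and y of flat_bar in the frame of dead_stop above -0.057 m and x of flat_bar in the frame of dead_stop between -0.004 and 0.004 m and z of flat_bar in the frame of dead_stop below 0.003 m and y of end_stop in the frame of flat_bar above -0.057 m and linear speed of carriage below 0.005 m/s); the arm keeps its last pose, push and grip.
It fails at once if a thing beside the jig is displaced by more than 20 mm (distance of any of screw_tin, centre_punch, tape_measure, pliers from where it was at the start of the episode above 0.02 m).
It also fails if it takes over 61 s, if anything falls off the work surface, if the arm or the gripper's body presses on something with over 40 N, if the wrist force passes 120 N, or if a joint passes its speed limit or range.

### The arm

A 6-joint arm with a two-finger parallel gripper is mounted at the origin on the work surface; the furniture and walls round the work are solid. World frame = base frame: x ahead of the robot, y to its left, z up, the work surface at z = 0. Lengths are in mm, angles in rad, forces in N, time in s.
With the tool pointing down it reaches from about 375 to 975 mm from the base axis. Payload 3.8 kg.
Tool frame: the origin (TCP) lies on the centre line of the jaws, within the pads' length; the fingertips stand 14 mm ahead of it and the grasp point (between the pads) lies 5 mm behind it (bot.tcp_to_tips is the z of the fingertips in the tool frame, in mm); z points along the fingers, y is the line along which they close (so a half turn about z gives the same grasp; the last joint's range is limited). The gripper opens to 88 mm and grips with 3 to 60 N. Pads are 18 mm wide; open, the fingers measure 123 mm over their backs; the gripper's body (75 mm by 187 mm) begins 45 mm behind the grasp point.
Start: joints at [1.198, 0.264, 1.604, -0, 1.274, -0.037], TCP at [222.427, 637.295, 231.406] pointing down, gripper open.
Joint ranges: [-2.63, 2.63], [-0.94, 2.18], [0.31, 2.57], [-1.31, 4.45], [0, 2.66], [-2.55, 2.55]. Speed limits (rad/s): [2.57, 2.57, 3.14, 3.14, 3.14, 3.14].

### API

Orientations are given as a unit quaternion [x, y, z, w].
In Python, from station import bot, snapshot, job, trace, place_of gives the robot as it stands. Calls block until the motion is done:
- bot.move_to(position, orientation): joint-space move of the TCP to a pose.
- bot.servo_line(position, velocity=150, orientation=None, until_force=None): straight line of the TCP; orientation=None keeps the orientation; velocity is the mean speed in mm/s. With until_force (N) it stops when the force on the tool has changed by that much, and returns True; else False.
- bot.goto_joints(angles): joint-space move.
- bot.grip(opening, squeeze=None): finger opening in mm; squeeze is the grip in N (None keeps the last); returns when the fingers have stopped.
- bot.hold(seconds).
- bot.ik(position, orientation): joint angles nearest the present ones, or None.
- bot.get_state(): the state.
- snapshot(name): name is "scene" or "top" or "wrist"; returns a dict with "img" (420x560x3 uint8, blue, green, red), "camera_matrix" (3x3 intrinsics, pixels), "R" (3x3) and "t" (3): a world point X has camera coordinates R X + t. Camera axes: x right, y down, z forward; pixel columns grow to the right and rows downward; lengths in mm; the calibration is good to about 2 mm. A picture is of the moment at which its call begins. There is no depth.
A pose or a line that the arm cannot do raises bot.PlanningError and nothing moves.
- job.sign_off(): hands the job in; it is judged then, once.
Trained networks look in the newest picture that a camera, given by its name, has taken for a name from the list of things; names that differ only in an ending like _2 or _b are one class to them, and where a whole thing is asked for, a point or a joint stands for the part that bears it (a point fixed in the world has none). Each returns a list of dicts, best first, with "p" (0 to 1); they miss things now and then, are a little off and sometimes report something else, mostly with a low value. They report only what shows in the picture. A call takes as long as a camera call.
- trace(camera, query): "region" (420x560 bool, what is visible of it) and "xy" ([column, row] in pixels, amid what is visible of it).
- place_of(camera, query): "xy" ([column, row] in pixels: a listed point, or the origin of a listed thing).
The state is a dict: "time_s": time; "joint_pos": joint angles; "dq": joint speeds; "joint_torque": joint torques, N m; "ee_pos": TCP position; "ee_rot": TCP orientation; "contact_force": force on the tool from outside, world axes, zero at the start; "moment": the same for the moment, N m; "finger_gap": finger opening in mm; "finger_force": force on a finger pad.
Only numpy, scipy, OpenCV 4.12 (cv2) and the standard library are available. Lean on these libraries where they do the work, as an engineer would, in place of code of your own. Each camera call takes 0.05 s, during which the arm holds its last target. There are 200 camera calls.

## Working session

There is one attempt and no reset: what is moved stays moved. The work goes in short steps, each a Python script; the robot and the scene stay as the last script left them, time stands still between calls to the robot, and variables do not carry over. Pictures are saved under pics/ and viewed, at most 10 in all, crops included, and the job is handed in when it is done.

```bash
mkdir -p pics; ls
cat > h.py <<'E'
import numpy as np, cv2
from station import bot, snapshot, job, trace, place_of
def ray(s,xy):
    K,R,t=[np.array(s[k],float) for k in("camera_matrix","R","t")]
    d=R.T@np.linalg.inv(K)@np.array([xy[0],xy[1],1.]); return -R.T@t,d
def onz(s,xy,z):
    c,d=ray(s,xy); return c+d*(z-c[2])/d[2]
def tri(a,b):
    A=np.zeros((3,3));v=np.zeros(3)
    for c,d in(a,b):
        d=d/np.linalg.norm(d);P=np.eye(3)-np.outer(d,d);A+=P;v+=P@c
    return np.linalg.solve(A,v)
E
python3 - <<'E'
from h import *
S={}
for n in("scene","top"):
    S[n]=s=snapshot(n); cv2.imwrite(f"pics/{n}1.png",s["img"])
    for q in("jig","dead_stop","flat_bar","end_stop","carriage","screw_tin","centre_punch","tape_measure","pliers"):
        r=place_of(n,q)[:2]
        z={"jig":0,"screw_tin":0,"centre_punch":0,"tape_measure":0,"pliers":0}.get(q,12)
        for e in r: print(n,q,round(e["p"],2),np.round(e["xy"]),np.round(onz(s,e["xy"],z),1))
print(bot.get_state()["time_s"], bot.get_state()["ee_rot"])
E
```

```text
pics
scene jig 0.7 [300. 234.] [468.  -73.2   0. ]
scene jig 0.69 [301. 201.] [ 470.7 -210.4    0. ]
scene dead_stop 0.87 [331. 231.] [402.8 -68.4  12. ]
scene flat_bar 0.78 [328. 210.] [ 407.1 -152.6   12. ]
scene end_stop 0.87 [321. 192.] [ 421.5 -237.1   12. ]
scene carriage 0.67 [300. 237.] [467.2 -45.4  12. ]
scene screw_tin 0.91 [340. 297.] [392.7 117.    0. ]
scene centre_punch 0.75 [264. 292.] [529.  113.9   0. ]
scene tape_measure 0.79 [219. 233.] [645.  -66.2   0. ]
scene pliers 0.64 [285. 328.] [486.1 195.    0. ]
top jig 0.87 [376. 234.] [ 471. -203.    0.]
top jig 0.43 [349. 268.] [ 402.1 -150.4    0. ]
top dead_stop 0.9 [310. 273.] [391.7 -72.   12. ]
top flat_bar 0.65 [350. 268.] [ 403.3 -150.6   12. ]
top end_stop 0.66 [390. 262.] [ 417.9 -228.7   12. ]
top carriage 0.79 [303. 237.] [461.5 -57.3  12. ]
top screw_tin 0.83 [217. 271.] [389.4 112.5   0. ]
top centre_punch 0.67 [221. 202.] [526.6 109.4   0. ]
top tape_measure 0.76 [308. 148.] [641.8 -62.2   0. ]
top pliers 0.94 [178. 227.] [473.5 194.3   0. ]
1.0 [1.67108760e-01 9.85938468e-01 1.94634601e-05 1.08496402e-05]
```

View pics/top1.png

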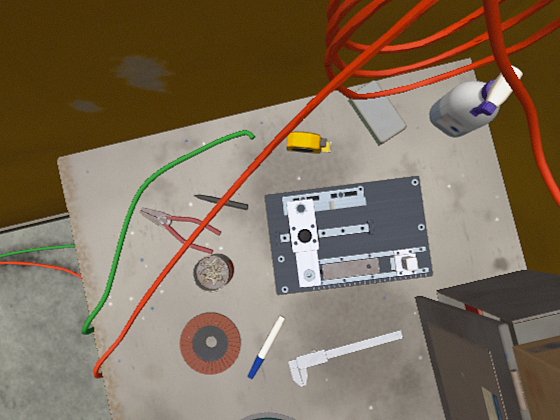

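View pics/scene1.png

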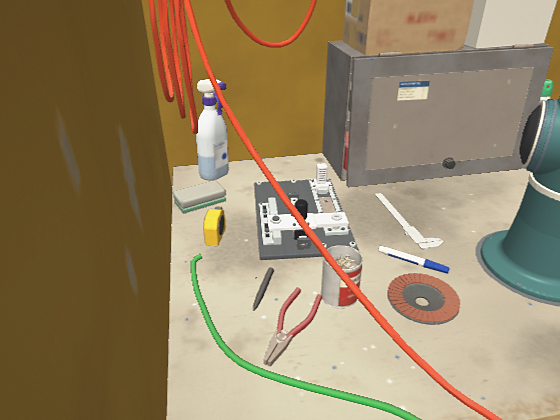

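The top view shows the jig plate with corners at about (265,195), (421,177), (432,275) and (277,294). The end stop is at its right end near (405,262), and the carriage with its black knob is at (305,236). The scene view shows the cabinet's bottom edge from (347,185) to (550,170), and the red hose passes clear of the plate. Next I fit the jig pose.

Run:
```python
from h import *
s=snapshot("top")
J=np.array([[-90,-100],[110,-100],[110,210],[-90,210]],float)
def fit(W):
    mj,mw=J.mean(0),W.mean(0);a=J-mj;b=W-mw
    th=np.arctan2((a[:,0]*b[:,1]-a[:,1]*b[:,0]).sum(),(a*b).sum())
    R=np.array([[np.cos(th),-np.sin(th)],[np.sin(th),np.cos(th)]])
    t=mw-R@mj; return th,t,np.abs((J@R.T+t)-W).max(),R
W=np.array([onz(s,p,12)[:2] for p in((432,275),(421,177),(265,195),(277,294))])
print("eye",fit(W)[:3])
r=trace("top","jig")[0]; m=r["region"].astype(np.uint8); print(r["p"],m.sum())
pts=np.argwhere(m)[:,::-1]
for q in("flat_bar","end_stop","carriage"):
    for e in trace("top",q)[:1]: pts=np.vstack([pts,np.argwhere(e["region"])[:,::-1]])
wp=np.array([onz(s,p,12)[:2] for p in pts],np.float32)
rect=cv2.minAreaRect(wp);B=cv2.boxPoints(rect);print(rect)
W2=np.array([min(B,key=lambda b:np.hypot(*(b-w))) for w in W]);th,t,e,R=fit(W2);print("net",th,t,e)
for n,p in dict(dead=(-55,135),knob=(20,140)).items(): print(n,R@np.array(p)+t)
sc=snapshot("scene")
print("cab",[np.round(onz(sc,p,0)[:2]) for p in((347,185),(550,170),(328,150))])
e=trace("top","carriage")[0]["xy"];print(onz(s,e,50))
for q in("end_stop","flat_bar"): 
    p=place_of("top",q)[0]["xy"];w=onz(s,p,12)[:2];print(q,w,R.T@(w-t))
```

```text
eye (np.float64(0.14425771633497575), array([ 466.03327443, -201.76971526]), np.float64(3.5319356579068995))
0.87 13982
((460.50555419921875, -78.2828369140625), (207.50787353515625, 444.590087890625), 6.843879699707031)
net 0.11944827622571973 [ 457.13085268 -134.08258055] 67.26286373572688
dead [386.43555493  -6.59856243]
knob [460.30532273   7.30314271]
cab [array([ 353., -297.]), array([-198., -409.]), array([ 396., -514.])]
[522.8665873   91.39153359  50.        ]
end_stop [ 416.26176912 -225.38710722] [-51.4581244  -85.78379809]
flat_bar [ 402.21133755 -154.52896849] [-56.96467016 -13.756245  ]
```

```bash
cat >> h.py <<'E'
def q(phi):
    a=(phi+np.pi/2)/2; return [np.cos(a),np.sin(a),0,0]
E
python3 - <<'E'
from h import *
st=bot.get_state(); o=list(st["ee_rot"]); az=np.radians(70.8)
bot.move_to([222,637,400],o)
bot.move_to([480*np.cos(az),480*np.sin(az),420],o)
j=list(bot.get_state()["joint_pos"]); j[0]=np.radians(-25); bot.goto_joints(j)
print(np.round(bot.get_state()["ee_pos"]))
bot.move_to([425,-225,260],q(0.144-np.pi/2))
st=bot.get_state();print(st["time_s"],np.round(st["ee_pos"]),np.round(st["joint_pos"],2),np.round(st["contact_force"],1))
w=snapshot("wrist");cv2.imwrite("pics/w1.png",w["img"])
for n in("end_stop","flat_bar","dead_stop","carriage","jig"):
    z=0 if n=="jig" else 12
    for e in place_of("wrist",n)[:1]: print(n,round(e["p"],2),np.round(e["xy"]),np.round(onz(w,e["xy"],z),1))
E
```

```text
[ 446. -179.  418.]
6.325 [ 426. -225.  261.] [-0.54 -0.13  1.97  0.    1.3   0.89] [ 0.3 -0.7 -0.6]
end_stop 0.74 [286. 178.] [ 417.8 -228.8   12. ]
flat_bar 0.58 [215. 180.] [ 403.2 -150.2   12. ]
dead_stop 0.59 [150. 176.] [397.2 -77.8  12. ]
carriage 0.64 [134. 109.] [467.  -56.8  12. ]
jig 0.89 [272. 129.] [ 467.2 -205.3    0. ]
```

View pics/w1.png

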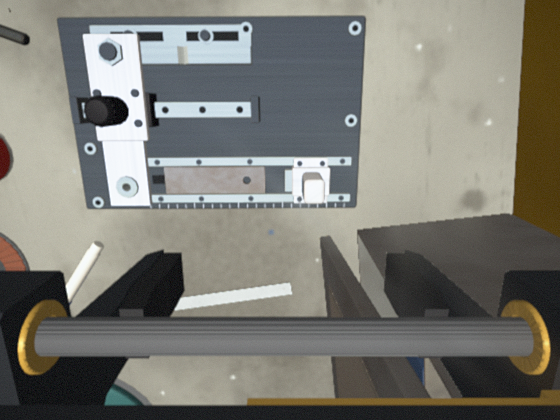

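The wrist view shows the plate corners at (59,18), (365,17), (356,208) and (87,208). The grip block is near (313,188), the knob at (105,110), and the groove in the index bar at (182,53). The cabinet with its open door starts near (325,238). I'll refine the pose and check clearance.

Run:
```python
from h import *
w=snapshot("wrist");s=snapshot("top")
print("door",tri(ray(w,(322,238)),ray(s,(417,297))),"cab",tri(ray(w,(359,231)),ray(s,(439,290))))
J=np.array([[-90,-100],[110,-100],[110,210],[-90,210]],float)
W=np.array([onz(w,p,12)[:2] for p in((356,208),(365,17),(59,18),(87,208))])
a=J-J.mean(0);b=W-W.mean(0);th=np.arctan2((a[:,0]*b[:,1]-a[:,1]*b[:,0]).sum(),(a*b).sum())
R=np.array([[np.cos(th),-np.sin(th)],[np.sin(th),np.cos(th)]]);t=W.mean(0)-R@J.mean(0)
print(th,t,np.abs(J@R.T+t-W).max())
jig=lambda p,z:np.round(R.T@(onz(w,p,z)[:2]-t),1)
print("block top",jig((315,186),79),"groove",jig((182,55),30),"knob top",jig((97,110),92),"bar ends",jig((165,180),18),jig((265,180),18),"nose",jig((285,180),26))
```

```text
door [ 350.86935666 -282.14272669    7.85773443] cab [ 365.86430657 -324.19313904    8.0773863 ]
0.14650778613869206 [ 467.98738682 -202.0061857 ] 2.518906712897575
block top [-48.3 -45.8] groove [72.  82.9] knob top [ 21.2 142.8] bar ends [-54.8 114.7] [-55.    4.3] nose [-53.4 -17.8]
```

```bash
cat >> h.py <<'E'
TH=0.1465;RJ=np.array([[np.cos(TH),-np.sin(TH)],[np.sin(TH),np.cos(TH)]]);TJ=np.array([468.,-202.])
def wj(x,y,z): return [*(RJ@np.array([x,y])+TJ),z]
def jw(p): return np.round(np.append(RJ.T@(np.array(p[:2])-TJ),p[2]),1)
def rep(m):
    s=bot.get_state();f=np.array(s["contact_force"]);print(m,round(s["time_s"],2),jw(s["ee_pos"]),"F",np.round(np.append(RJ.T@f[:2],f[2]),1),"gap",round(s["finger_gap"],1),"ff",np.round(s["finger_force"],1))
E
python3 - <<'E'
from h import *
Q=q(TH-np.pi/2)
bot.move_to(wj(-55,-46,140),Q);rep("above")
if bot.servo_line(wj(-55,-46,62),100,until_force=8): rep("hit!")
else:
    bot.grip(0,15);rep("grip")
    y0=jw(bot.get_state()["ee_pos"])
    r=bot.servo_line(wj(-55,y0[1]+60,y0[2]),22,until_force=14);rep(r)
    w=snapshot("wrist");cv2.imwrite("pics/w2.png",w["img"])
E
```

```text
above 7.29 [-54.8 -46.2 140.4] F [-0.4 -0.   1.6] gap 87.7 ff 0.0
grip 9.26 [-55.  -45.8  61.9] F [1.8 1.5 0.3] gap 20.1 ff 15.0
True 11.09 [-55.2  -2.6  62. ] F [-1.  -2.7  1.8] gap 19.7 ff 15.0
```

Run:
```python
from h import *
y0=jw(bot.get_state()["ee_pos"])
r=bot.servo_line(wj(-55,y0[1]+4,62),8,until_force=14);rep(r)
bot.grip(60);rep("open")
bot.servo_line(wj(-55,0,170),150);bot.hold(0.1);rep("up")
w=snapshot("wrist");cv2.imwrite("pics/w3.png",cv2.resize(w["img"],None,fx=1.4,fy=1.4))
jig=lambda p,z:np.round(RJ.T@(onz(w,p,z)[:2]-TJ),1)
for n,z in(("end_stop",12),("flat_bar",12),("dead_stop",12),("carriage",12)):
    for e in place_of("wrist",n)[:1]: print(n,round(e["p"],2),np.round(e["xy"]),jig(e["xy"],z))
```

```text
True 11.56 [-55.3  -2.6  61.9] F [ 0.2 -2.5  2.8] gap 20.0 ff 15.0
open 12.29 [-55.2  -2.9  62. ] F [-0.4 -0.9 -0.7] gap 60.0 ff 0.0
up 13.26 [-55.9   0.7 168.5] F [ 0.  -0.1 -0.5] gap 60.1 ff 0.0
end_stop 0.93 [252. 186.] [-54.   27.7]
flat_bar 0.85 [190. 188.] [-56.4  81.1]
dead_stop 0.78 [126. 184.] [-52.4 136.3]
carriage 0.69 [108.  98.] [ 19.  142.6]
```

View pics/w3.png

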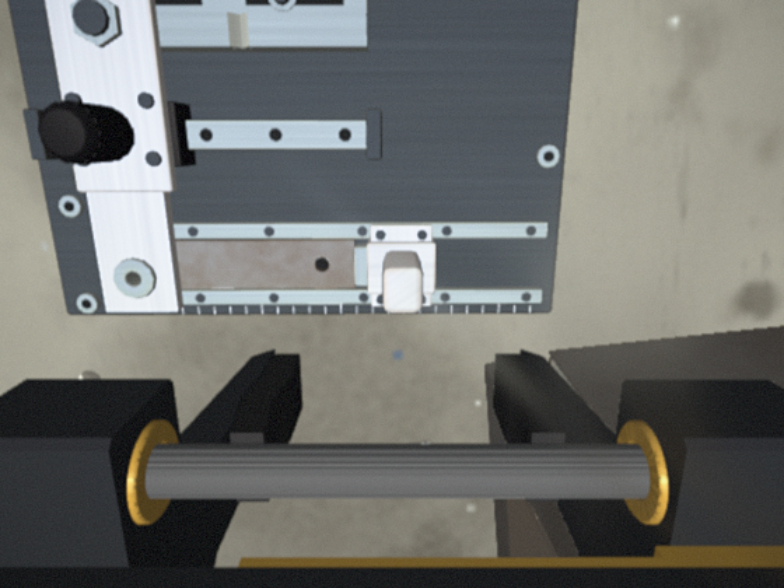

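The end stop's nose (about (358,265) in the 1.4x view) touches the bar. The bar's far end is hidden under the carriage, but its centre comes out at jig y 81 mm, and the fully home position is 80 mm. The groove shows at (238,30). Next I take the knob.

Run:
```python
from h import *
w=snapshot("wrist");jig=lambda p,z:np.round(RJ.T@(onz(w,np.array(p)/1.4,z)[:2]-TJ),1)
k=jig((62,132),92);print("groove",jig((238,32),30),"knob",k)
Q=q(TH-np.pi/2);ky=142.5
bot.move_to(wj(20,ky,170),Q);rep("above")
if bot.servo_line(wj(20,ky,78),100,until_force=8): rep("hit!")
else:
    bot.grip(0,40);rep("grip")
    p=jw(bot.get_state()["ee_pos"])
    r=bot.servo_line(wj(20,96,78),40,until_force=20);rep(r)
    for y in np.arange(95,89,-1.): bot.servo_line(wj(20,y,78),10);rep(y)
```

```text
groove [71.7 82.5] knob [ 20.8 144. ]
above 14.24 [ 19.8 142.2 169.9] F [ 0.  -0.1 -0. ] gap 60.1 ff 0.0
grip 15.98 [ 20.1 142.7  78.2] F [1.5 1.4 1.1] gap 23.0 ff 40.0
False 17.3 [20.3 95.4 78.2] F [ 1.9 -1.9  1.3] gap 22.9 ff 40.0
95.0 17.55 [20.3 95.  78.2] F [1.9 0.3 2.4] gap 22.7 ff 40.0
94.0 17.8 [20.3 94.1 78.1] F [2.7 2.8 3.9] gap 22.5 ff 40.0
93.0 18.05 [20.3 92.9 78.1] F [3.2 1.5 3.4] gap 22.8 ff 40.0
92.0 18.3 [20.3 91.8 78.1] F [4.1 0.9 3.5] gap 22.8 ff 40.0
91.0 18.55 [20.3 90.8 78.2] F [3.8 1.5 3.8] gap 23.0 ff 40.0
90.0 18.8 [20.3 89.8 78.1] F [5.1 0.3 3.7] gap 22.6 ff 40.0
```

Run:
```python
from h import *
x=jw(bot.get_state()["ee_pos"])[0]
for y in np.arange(89.3,77,-.7):
    bot.servo_line(wj(20,y,78),10)
    f=[]
    for _ in range(4): bot.hold(.03);f.append(RJ.T@np.array(bot.get_state()["contact_force"])[:2])
    fy=np.mean(f,0);s=bot.get_state();print(round(y,1),jw(s["ee_pos"])[:2],np.round(fy,1))
    if fy[1]>5.5: break
rep("end")
```

```text
89.3 [20.3 89.2] [4.6 2.1]
88.6 [20.3 88.5] [4.8 1.5]
87.9 [20.3 87.8] [4.8 1.4]
87.2 [20.3 87. ] [5.1 0.9]
86.5 [20.3 86.2] [5.2 0.9]
85.8 [20.3 85.4] [ 4.8 -0.1]
85.1 [20.3 84.5] [ 4.9 -1.1]
84.4 [20.3 83.5] [ 5.4 -2.1]
83.7 [20.3 82.7] [ 4.8 -2.4]
83.0 [20.3 82. ] [ 4.9 -2.3]
82.3 [20.3 81.9] [ 5.2 -0.6]
81.6 [20.3 81.7] [5.3 1.9]
80.9 [20.3 81.5] [5.8 3.8]
80.2 [20.3 81.3] [5.6 5.5]
79.5 [20.3 80.9] [6.4 6.9]
end 24.55 [20.3 80.9 78.1] F [6.1 6.8 5.3] gap 22.5 ff 40.0
```

Run:
```python
from h import *
bot.servo_line(wj(20,81.8,78),10);bot.hold(.6);rep("seat")
w=snapshot("wrist");cv2.imwrite("pics/w4.png",w["img"])
jig=lambda p,z:np.round(RJ.T@(onz(w,p,z)[:2]-TJ),1)
for n,z in(("end_stop",12),("flat_bar",12),("dead_stop",12),("carriage",12)):
    for e in place_of("wrist",n)[:1]: print(n,round(e["p"],2),np.round(e["xy"]),jig(e["xy"],z))
```

```text
seat 25.53 [20.3 81.8 78.2] F [5.3 1.6 3.7] gap 22.8 ff 40.0
carriage 0.84 [285. 219.] [21.7 81.1]
```

View pics/w4.png

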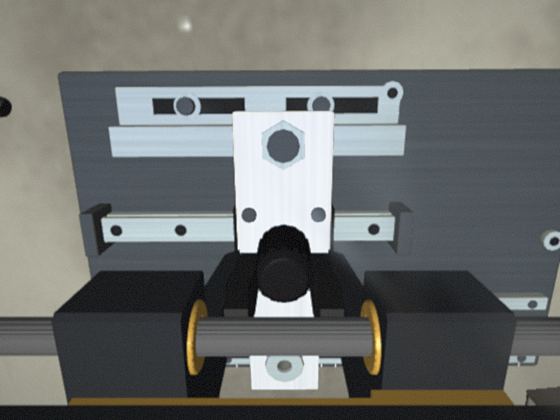

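The carriage is gripped with its knob at jig y 81.8 mm. The groove measured 82.5–82.9 mm in the pictures, and the force dipped and then rose there, so I take the ball as seated.

```bash
python3 -c "
from h import *
print(job.sign_off())"
```

```text
the job is handed in; nothing more can be done
None
```

I handed the job in with the bar pushed home, the end stop against it and released, and the carriage held at 40 N with its ball in the groove. The groove is judged from the click in the force readings at jig y about 82 mm; sign-off returned no verdict, and I did not re-check the bar after sliding the carriage.

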